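Fetch the block plane from behind the paint pots

ROBOT

A 7-joint arm with a two-finger parallel gripper is mounted at the origin on the work surface. World frame = base frame: x ahead of the robot, y to its left, z up, the work surface at z = 0. Lengths are in m, angles in rad, forces in N, time in s.
With the tool pointing down it reaches from about 0.425 to 0.925 m from the base axis. Payload 6.8 kg.
Tool frame: the origin (TCP) lies on the front face of the gripper's body, between the roots of the fingers; the fingertips stand 73 mm ahead of it and the grasp point (between the pads) lies 54 mm ahead of it (env.nose_length is the distance from the TCP to the fingertips, in m); z points along the fingers, y is the line along which they close (so a half turn about z gives the same grasp; the last joint's range is limited). The gripper opens to 85 mm and grips with 20 to 120 N. Pads are 22 mm wide; open, the fingers measure 114 mm over their backs; the gripper's body (76 mm by 85 mm) begins 54 mm behind the grasp point. The pads swing forward as they close: fully open they stand 13 mm farther back than shut.
Start: joints at [-1.381, 0.477, 0.022, 1.555, -0.011, 1.109, -0.083], TCP at [0.198, 0.645, 0.304] pointing down, gripper open.
Joint ranges: [-2.96, 2.96], [-0.34, 2.1], [-1.41, 1.46], [0.24, 2.44], [-1.37, 4.51], [0.17, 1.92], [-2.96, 2.96]. Speed limits (rad/s): [2.39, 2.39, 3.14, 3.14, 3.14, 3.14, 3.14].

INTERFACE

Orientations are given as a unit quaternion [w, x, y, z].
In Python, from cell import env, kin, camera, calibration, job gives the robot as it stands. The module is installed in compiled form; this text tells all that it offers. Calls block until the motion is done:
- env.reach(position, orientation): joint-space move of the TCP to a pose.
- env.movel(position, velocity=0.15, rot=None, stop_force=None): straight line of the TCP; rot=None keeps the orientation; velocity is the mean speed in m/s. With stop_force (N) it stops when the force on the tool has changed by that much, and returns True; else False.
- env.goto_joints(angles): joint-space move.
- env.grip(opening, f_grip=None): finger opening in m; f_grip is the grip in N (None keeps the last); returns when the fingers have stopped.
- env.dwell(seconds).
- kin.inverse_kinematics(position, orientation): joint angles nearest the present ones, or None.
- env.get_state(): the state.
- camera(name): name is "side" or "top"; returns (picture, depth): 420x560x3 uint8, blue, green, red; 420x560 float32, m along the optical axis (not along the pixel's ray), 0 where there is no reading.
- calibration(name): a dict with "fx", "fy", "cx", "cy" (pixels), "k1" (the pictures are not rectified: a ray, as slopes to the right and down, at radius r is drawn at 1 + k1 r^2 times it, then the intrinsics apply), "rvec" (rotation vector, rad) and "tvec" (3), from world to camera coordinates, as OpenCV has them. Camera axes: x right, y down, z forward; pixel columns grow to the right and rows downward; lengths in m; the calibration is good to about 2 mm. A picture is of the moment at which its call begins. calibration takes no time and is no camera call.
A pose or a line that the arm cannot do raises env.PlanningError and nothing moves.
- job.job_done(): hands the job in; it is judged then, once.
The state is a dict: "time": time; "qpos": joint angles; "joint_velocities": joint speeds; "joint_torque": joint torques, N m; "tcp_pos": TCP position; "orientation": TCP orientation; "force": force on the tool from outside, world axes, zero at the start; "torque": the same for the moment, N m; "opening": finger opening in m; "gripper_force": force on a finger pad.
Only numpy, scipy, OpenCV 4.12 (cv2) and the standard library are available. Lean on these libraries where they do the work, as an engineer would, in place of code of your own. Each camera call takes 0.05 s, during which the arm holds its last target. There are 200 camera calls.

TASK

I need the block plane that lies behind the paint pots: first move all three pots out of the way onto the green cutting mat, standing upright, then lay the plane sole down in the middle of its cork rest, lengthwise between the cleats. After that put each pot back upright in the centre of the pad of its own colour. Never tip over a pot or the amber screw jar.

Things in the scene. Friction and masses are not known exactly. Their poses are not given: they have to be found in the camera images.
- pot_red: Upright paint pot: white cylinder with a red lid and a red band near the foot; diameter 52, height 95, about 0.25 kg. Origin: centre of its underside, z up. Starts on its own colour's pad on the caddy, 6 to 11 mm in front of the plane, about 48 (at least 40) free between neighbours: grip it across, along the pad's y.
- pot_yellow: Upright paint pot: white cylinder with a yellow lid and a yellow band near the foot; diameter 52, height 95, about 0.25 kg. Origin: centre of its underside, z up. Starts on its own colour's pad on the caddy, 6 to 11 mm in front of the plane, about 48 (at least 40) free between neighbours: grip it across, along the pad's y.
- pot_blue: Upright paint pot: white cylinder with a blue lid and a blue band near the foot; diameter 52, height 95, about 0.25 kg. Origin: centre of its underside, z up. Starts on its own colour's pad on the caddy, 6 to 11 mm in front of the plane, about 48 (at least 40) free between neighbours: grip it across, along the pad's y.
- plane: Block plane: dark steel, steel cap, wooden knob; 0.5 kg; lies sole down on the caddy behind the pots, along their row, about 40 free behind it. Length 150 along x, width 46 along y. Grip the middle across y: vertical cheeks 46 apart, 34 high, over the middle 100 of its length; cap, screw and knob between them rise to 50. Origin: centre of the sole's underside, z up.
- pad_red: Red flat painted rectangle, home of the red pot (which covers its middle at the start): 60 along x, 80 along y. Origin: its centre, 15 above the table, on a fixed plywood caddy board 170 by 330. y runs along the row of pads (100 apart, order varies), x points from the row to the plane's place; 122 along x stands the caddy's low fence, top 50 above the table.
- pad_yellow: Yellow flat painted rectangle, home of the yellow pot (which covers its middle at the start): 60 along x, 80 along y. Origin: its centre, 15 above the table, on a fixed plywood caddy board 170 by 330. y runs along the row of pads (100 apart, order varies), x points from the row to the plane's place; 122 along x stands the caddy's low fence, top 50 above the table.
- pad_blue: Blue flat painted rectangle, home of the blue pot (which covers its middle at the start): 60 along x, 80 along y. Origin: its centre, 15 above the table, on a fixed plywood caddy board 170 by 330. y runs along the row of pads (100 apart, order varies), x points from the row to the plane's place; 122 along x stands the caddy's low fence, top 50 above the table.
- mat: Dark green cutting mat with a pale grid, fixed flat on the bench: 160 along its x, 320 along its y, 3 thick. The side area for the pots. Origin: centre of its underside on the table, z up.
- rest: Plane rest: fixed cork-faced wooden board, 220 along its x, 90 along its y, with a dark wooden cleat across each end (8 higher than the cork, 200 free between cleats). Cork top 12 above the origin. Origin: centre of its underside on the table, z up. The plane lies on it sole down, lengthwise along x, either end first.
- screw_jar: Amber glass screw jar with a steel lid, diameter 60, height 85, standing loose on the bench beyond the rest; a bystander. Origin: centre of its underside.
Mind the look-alikes: they are no part of the job. Of the things that look like the pot_blue, the larger one is meant.

How it is judged:
By the outcome, as a careful person would: the job done as asked, in the order asked, and still so for the second after the job is handed in, with the robot touching nothing.
It also fails if it takes over 149 s, if anything falls off the work surface, if the arm or the gripper's body presses on something with over 40 N, if the wrist force passes 120 N, or if a joint passes its speed limit or range.

## Working session

There is one attempt and no reset: what is moved stays moved. The work goes in short steps, each a Python script; the robot and the scene stay as the last script left them, time stands still between calls to the robot, and variables do not carry over. Pictures are saved under pics/ and viewed, at most 14 in all, crops included, and the job is handed in when it is done.

```bash
mkdir -p pics
python3 - <<'E'
from cell import env, kin, camera, calibration, job
import cv2, numpy as np
for n in("side","top"):
    p,d=camera(n); cv2.imwrite(f"pics/{n}0.png",p); np.save(f"pics/{n}0.npy",d)
    print(n,calibration(n),(d>0).mean())
s=env.get_state(); print(s)
E
```

```text
side {'fx': 398.0402676007728, 'fy': 398.0402676007728, 'cx': 273.8352145628024, 'cy': 210.92704131538318, 'k1': -0.06874993420088509, 'rvec': array([ 0.44047062, -2.76158953,  1.1911769 ]), 'tvec': array([0.5453076 , 0.14622774, 0.75465037])} 0.9959098639455782
top {'fx': 431.15971382801473, 'fy': 431.15971382801473, 'cx': 288.16862691519856, 'cy': 210.2250174949115, 'k1': 0.001808440060943038, 'rvec': array([ 2.14119549, -2.17560853,  0.1451374 ]), 'tvec': array([0.00163024, 0.5679763 , 1.1184077 ])} 0.9961947278911565
{'time': 0.1, 'qpos': array([-1.381105  ,  0.47771983,  0.02233797,  1.55632774, -0.01147534,
        1.10929675, -0.0831093 ]), 'joint_velocities': array([ 0.00136182, -0.00227445,  0.00064253, -0.00361313, -0.00052371,
       -0.00021864, -0.00034093]), 'joint_torque': array([ 4.15622868e-03, -5.97762001e+01,  1.61346562e+00, -2.81952006e+01,
        1.28868016e-02,  4.96208319e-03,  3.44704574e-05]), 'tcp_pos': array([0.19793707, 0.64490456, 0.30303164]), 'orientation': array([-5.19402925e-05,  1.48333131e-01,  9.88937118e-01, -8.10071048e-04]), 'force': array([0.71537028, 0.26504247, 0.26521318]), 'torque': array([ 0.02514938,  0.01635522, -0.05036941]), 'gripper_force': 0.0, 'opening': 0.08511333101797887}
```

View pics/top0.png

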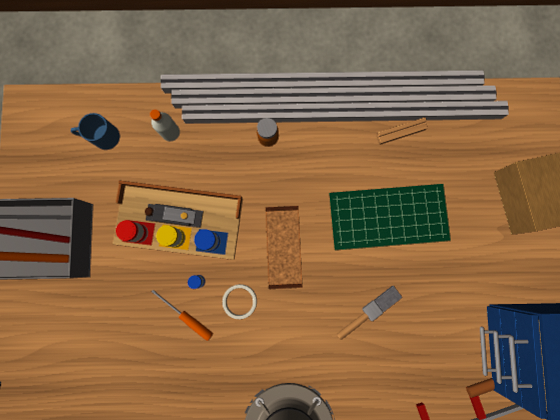

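View pics/side0.png

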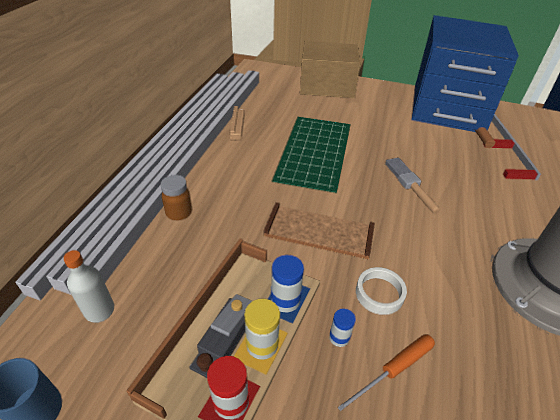

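The top view shows, from left to right, lids at red (126,231), yellow (168,236) and blue (206,240), with the plane at (175,214) behind them. The rest is at (284,247), the mat at (390,217) and the jar at (267,130). A small look-alike blue pot stands at (196,282). The side view agrees: blue lid (288,268), yellow (262,315), red (227,375), rest (320,230), mat (312,153).

```bash
cat > h.py <<'E'
import cv2, numpy as np
from cell import env, kin, camera, calibration, job
def cloud(n,d):
    """HxWx3 world points from depth"""
    c=calibration(n); K=np.array([[c['fx'],0,c['cx']],[0,c['fy'],c['cy']],[0,0,1]])
    v,u=np.mgrid[:420,:560]
    pt=cv2.undistortPoints(np.stack([u,v],-1).reshape(-1,1,2).astype(float),K,np.array([c['k1'],0,0,0,0.]))[:,0]
    P=np.c_[pt,np.ones(len(pt))]*d.reshape(-1,1)
    R=cv2.Rodrigues(c['rvec'])[0]
    return ((P-c['tvec'])@R).reshape(420,560,3)
def project(n,X):
    c=calibration(n); K=np.array([[c['fx'],0,c['cx']],[0,c['fy'],c['cy']],[0,0,1]])
    return cv2.projectPoints(np.atleast_2d(X).astype(float),c['rvec'],c['tvec'],K,np.array([c['k1'],0,0,0,0.]))[0][:,0]
def hsvmask(p,lo,hi): return cv2.inRange(cv2.cvtColor(p,cv2.COLOR_BGR2HSV),lo,hi)>0
COL=dict(red=((0,150,60),(6,255,255)),yellow=((22,150,80),(32,255,255)),blue=((105,150,50),(125,255,255)))
E
python3 - <<'E'
from h import *
np.set_printoptions(precision=4,suppress=True)
print("base proj",project("top",[[0,0,0],[.198,.645,.3],[.5,0,0]]))
for n in("top","side"):
    p=cv2.imread(f"pics/{n}0.png"); X=cloud(n,np.load(f"pics/{n}0.npy")); z=X[...,2]
    print(n,"table z", np.median(z[(abs(X[...,0]-.35)<.03)&(abs(X[...,1]-0)<.3)]))
    for c,(lo,hi) in COL.items():
        m=hsvmask(p,lo,hi)
        roi=(X[...,0]>.3)&(X[...,0]<.7)&(X[...,1]>.1)&(X[...,1]<.6)
        l=m&roi&(z>.098)&(z<.125)
        if l.sum():
            q=X[l]; (cx,cy),r=cv2.minEnclosingCircle(q[q[:,2]>np.median(q[:,2])-.004][:,:2].astype(np.float32)); print(c,'lid',l.sum(),np.median(q[:,2]),cx,cy,r, q.mean(0))
        l=m&roi&(z>.008)&(z<.024)
        if l.sum():
            q=X[l]; print(c,'pad',l.sum(),np.median(q[:,2]),cv2.minAreaRect(q[:,:2].astype(np.float32)))
    g=hsvmask(p,(60,60,15),(85,255,255))&(X[...,0]<.8)&(X[...,0]>.3)&(abs(z)<.02)
    q=X[g]; print('mat',g.sum(),np.median(q[:,2]),cv2.minAreaRect(q[:,:2].astype(np.float32)))
    P=[]
    for (u,v) in ([(284,247),(281,209),(286,287),(267,130),(175,214)] if n=="top" else [(320,230),(174,185),(225,330)]): P.append(X[v,u])
    print(np.array(P))
    # height map 
    xs=np.arange(.3,.8,.001); ys=np.arange(-.5,.6,.001)
    H=np.zeros((500,1100)); C=np.zeros((500,1100,3),np.uint8)
    i=((.8-X[...,0])/.001).astype(int); j=((.6-X[...,1])/.001).astype(int)
    ok=(i>=0)&(i<500)&(j>=0)&(j<1100)
    C[i[ok],j[ok]]=p[ok]; np.save(f"pics/C{n}.npy",C)
E
```

```text
base proj [[288.7974 429.2889]
 [-42.8066 386.4634]
 [285.7908 236.528 ]]
top table z 0.0007520883499834094
red lid 343 0.11047027888126733 0.5140264630317688 0.3970097601413727 0.026255128905177116 [0.5147 0.3962 0.1104]
red pad 206 0.016164517483019523 ((0.5191596150398254, 0.410295695066452), (0.10327882319688797, 0.05875951051712036), 81.47578430175781)
yellow lid 329 0.110610680626333 0.5006548166275024 0.29587215185165405 0.02570391446352005 [0.5006 0.2963 0.1105]
yellow pad 23 0.014533395371859673 ((0.5164014101028442, 0.3278364837169647), (0.038708366453647614, 0.06378336995840073), 47.59989929199219)
blue lid 330 0.11030088238692126 0.4892278015613556 0.20239345729351044 0.025503994897007942 [0.4889 0.202  0.1104]
blue pad 194 0.016118746464038415 ((0.4898419976234436, 0.20482434332370758), (0.08482217788696289, 0.05619921535253525), 82.2337417602539)
mat 6449 0.00302558086321819 ((0.5518639087677002, -0.28513383865356445), (0.15721988677978516, 0.31765303015708923), 3.802544116973877)
[[0.471  0.0053 0.011 ]
 [0.5739 0.0119 0.0184]
 [0.3645 0.0016 0.0177]
 [0.7742 0.045  0.
[... 347 characters left out ...]
626567 0.49952611327171326 0.29697948694229126 0.02612766996026039 [0.4978 0.2998 0.1093]
yellow pad 21 0.016025080834878427 ((0.5056600570678711, 0.29343733191490173), (0.08891259878873825, 0.03993029147386551), 56.612327575683594)
blue lid 721 0.11028482761851921 0.48765358328819275 0.20307376980781555 0.025766540318727493 [0.4865 0.2066 0.1094]
blue pad 312 0.016000825785141434 ((0.44235333800315857, 0.22531980276107788), (0.07402373850345612, 0.14046332240104675), 48.86298751831055)
mat 4438 0.0022811267315065832 ((0.4962906241416931, -0.6553497910499573), (1.089065670967102, 0.23053109645843506), 81.20478820800781)
[[0.4674 0.011  0.0128]
 [0.7759 0.0497 0.0823]
 [0.5526 0.3143 0.0622]]
```

```bash
cat >> h.py <<'E'
def ortho(n,p,x,y,z,s):
    """rectified view at height z: rows from x[1] down to x[0], cols from y[1] down to y[0], s px per m"""
    h,w=int((x[1]-x[0])*s),int((y[1]-y[0])*s); i,j=np.mgrid[:h,:w]
    m=project(n,np.c_[(x[1]-i/s).ravel(),(y[1]-j/s).ravel(),np.full(h*w,z)]).reshape(h,w,2).astype(np.float32)
    return cv2.remap(p,m[...,0],m[...,1],cv2.INTER_CUBIC)
E
python3 - <<'E'
from h import *
T=cv2.imread("pics/top0.png");S=cv2.imread("pics/side0.png")
a=ortho("top",T,(.40,.66),(.1,.48),.015,1000);b=ortho("side",S,(.40,.66),(.1,.48),.015,1000)
c=ortho("top",T,(.40,.66),(.1,.48),.049,1000);d=ortho("side",S,(.40,.66),(.1,.48),.049,1000)
cv2.imwrite("pics/cad.png",np.vstack([np.hstack([a,b]),np.hstack([c,d])]))
a=ortho("top",T,(.33,.63),(-.12,.12),.012,1600);b=ortho("side",S,(.33,.63),(-.12,.12),.012,1600)
cv2.imwrite("pics/rest.png",np.hstack([a,b]))
E
```

```text
(no output)
```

View pics/cad.png

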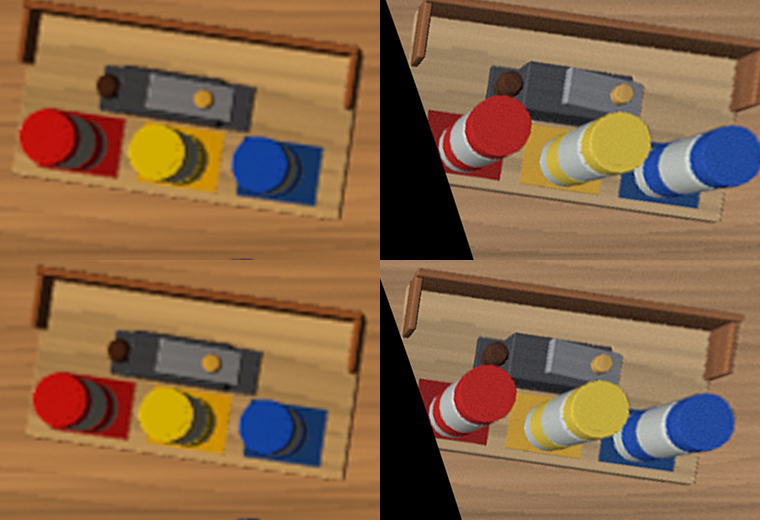

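View pics/rest.png

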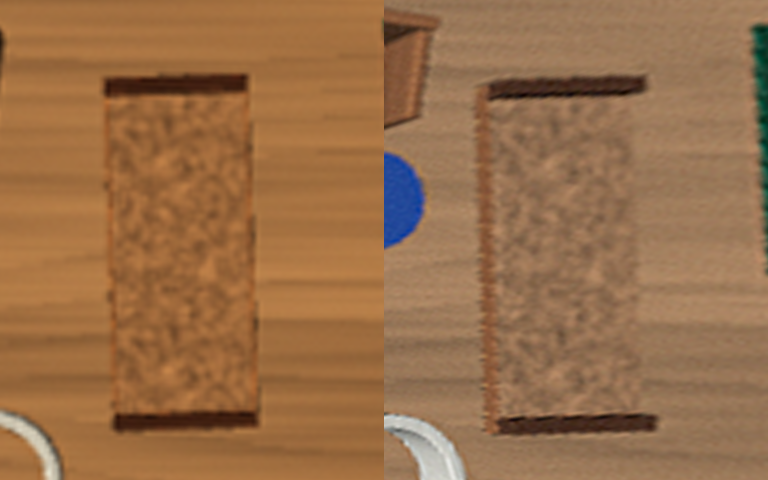

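The top rectified view puts the caddy board's front corners at (13,175) and (342,218), a yaw of about -7.5°. Its fence has short wings at both ends. The rest's corners are about (104,78) to (258,426) at 1.6 px/mm, so its centre is near (0.472, 0.006) and its yaw about +1.5°. I start moving the pots now.

```bash
cat >> h.py <<'E'
def quat(yaw):
    """tool down, closing line (tool y) along world angle yaw"""
    f=(yaw+np.pi/2)/2; return np.array([0,np.cos(f),np.sin(f),0])
def pick(x,y,yaw,g,open_,force,lift):
    """g: height of the grasp point"""
    zt=g+.054
    env.reach([x,y,lift],quat(yaw)) if np.hypot(*(env.get_state()['tcp_pos'][:2]-[x,y]))>.9 else env.movel([x,y,lift],.3,rot=quat(yaw))
    env.grip(open_,force); env.movel([x,y,zt+.03],.2); env.movel([x,y,zt],.1)
    env.grip(.03,force); s=env.get_state(); print('grip',s['opening'],s['gripper_force'],'t',s['time'])
    env.movel([x,y,zt+.03],.1); env.movel([x,y,lift],.25)
    print('held',env.get_state()['opening'])
def place(x,y,yaw,g,open_,lift):
    zt=g+.054
    env.movel([x,y,lift],.3,rot=quat(yaw)); env.movel([x,y,zt+.02],.2)
    hit=env.movel([x,y,zt-.004],.03,stop_force=8); s=env.get_state(); print('placed',hit,s['tcp_pos']-[x,y,zt],s['force'],'t',s['time'])
    env.grip(open_); env.movel([x,y,zt+.04],.15); env.movel([x,y,lift],.25)
YC=np.radians(90-7.45)   # caddy y direction
MAT=np.array([.552,-.285]); MA=np.radians(3.8); MY=np.array([-np.sin(MA),np.cos(MA)]); YM=MA+np.pi/2
E
cat > a.py <<'E'
from h import *
env.reach([.4884,.2027,.26],quat(YC)); print(env.get_state()['qpos'],env.get_state()['time'])
pick(.4884,.2027,YC,.08,.08,40,.26)
m=MAT-.1*MY; place(*m,YM,.068,.08,.26)
print(env.get_state()['qpos'])
p,d=camera("top"); cv2.imwrite("pics/top1.png",p)
E
python3 a.py
```

```text
[-0.7233729   0.29015408  0.2525239   1.96284812 -0.09198877  0.89894248
  1.01897175] 2.0167
grip 0.051228208751886335 40.98139013280161 t 3.9583
held 0.05111337791088395
placed True [-0.00010507 -0.00011632  0.00078727] [ 0.3340631  -0.62167061  4.22436575] t 8.4333
[ 0.23625742  0.54791     0.39955121  1.60828901 -0.23769234  1.03711855
  2.34303019]
```

```bash
cat > b.py <<'E'
from h import *
pick(.5001,.2964,YC,.08,.08,40,.26); place(*MAT,YM,.068,.08,.26)
pick(.5138,.3970,YC,.08,.08,40,.26); place(*(MAT+.1*MY),YM,.068,.08,.26)
print(env.get_state()['qpos'])
for n in("side","top"):
    p,d=camera(n); cv2.imwrite(f"pics/{n}2.png",p); np.save(f"pics/{n}2.npy",d)
T=cv2.imread("pics/top2.png"); S=cv2.imread("pics/side2.png")
o=lambda n,p,z:ortho(n,p,(.40,.66),(.1,.48),z,1000)
cv2.imwrite("pics/v2.png",np.vstack([np.hstack([o("top",T,.015),o("side",S,.015)]),cv2.resize(np.hstack([T,S]),(760,285))]))
E
python3 b.py
```

```text
grip 0.05080984121232811 41.54277509311214 t 13.9417
held 0.05102303293935305
placed True [-7.99782063e-05 -8.09549330e-05  8.99663079e-04] [0.32769691 0.70407111 3.8312285 ] t 18.3833
grip 0.050871079478141686 41.78720225114375 t 23.8417
held 0.050909062607398574
placed True [-8.20990092e-05  1.85606908e-04  8.30234312e-04] [-0.9965198   0.59456416  6.71245184] t 28.2917
[-0.09010706  0.37890315  0.394147    1.86282841 -0.17761151  0.93716755
  2.02263036]
```

View pics/v2.png

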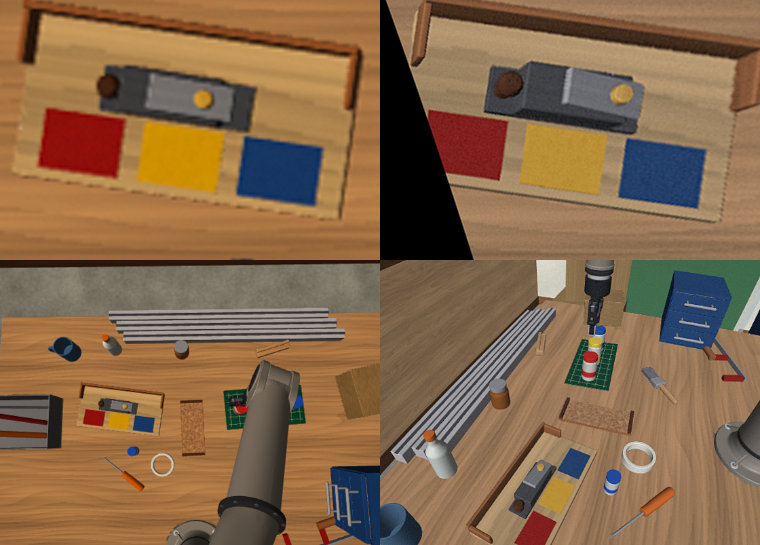

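The pads are now bare, the plane is fully in view, and all three pots stand upright on the mat. Next I measure the pads, plane and rest numerically from both views.

Run:
```python
from h import *
from scipy import ndimage
np.set_printoptions(precision=4,suppress=True)
def rect(q):
    r=cv2.minAreaRect(q[:,:2].astype(np.float32)); return np.array(r[0]),np.array(r[1]),r[2]
for n in("top","side"):
    p=cv2.imread(f"pics/{n}2.png"); X=cloud(n,np.load(f"pics/{n}2.npy")); z=X[...,2]
    W=lambda a,b,c,d:(X[...,0]>a)&(X[...,0]<b)&(X[...,1]>c)&(X[...,1]<d)
    for c,(lo,hi) in COL.items():
        o=ortho(n,p,(.42,.57),(.14,.46),.015,2000); m=hsvmask(o,lo,hi)
        l,k=ndimage.label(m); m=l==1+np.argmax(ndimage.sum(m,l,range(1,k+1)))
        i,j=np.nonzero(m); q=np.c_[.57-i/2000,.46-j/2000]; print(n,c,q.mean(0),*rect(q),len(q)/4)
    m=W(.5,.62,.2,.4)&(z>.03)&(z<.075)&(X[...,0]<.655+.1306*(X[...,1]-.3)-.05); print('plane',*rect(X[m]),np.percentile(z[m],[5,25,50,75,95,100]))
    m=W(.33,.61,-.07,.08)&(z>.0075); print('rest',*rect(X[m]),X[m].mean(0),np.percentile(z[m],[5,50,95]))
    o=ortho(n,p,(.5,.6),(.2,.4),.049,2000) 
    m=cv2.cvtColor(o,cv2.COLOR_BGR2HSV); m=(m[...,1]<70)&(m[...,2]<140); l,k=ndimage.label(ndimage.binary_opening(m,iterations=3)); m=l==1+np.argmax(ndimage.sum(m,l,range(1,k+1)))
    i,j=np.nonzero(m); print('plane col',*rect(np.c_[.6-i/2000,.4-j/2000]))
```

```text
top red [0.5176 0.3989] [0.5176 0.399 ] [0.0798 0.0599] 81.6070785522461 4635.75Traceback (most recent call last):
  File "<stdin>", line 11, in <module>
    return _wrapfunc(a, 'argmax', axis=axis, out=out, **kwds)
    return bound(*args, **kwds)
ValueError: attempt to get argmax of an empty sequence
```

```bash
cat > m.py <<'E'
from h import *
from scipy import ndimage
np.set_printoptions(precision=4,suppress=True)
COL['yellow']=((19,170,120),(32,255,255))
def rect(q):
    r=cv2.minAreaRect(q[:,:2].astype(np.float32)); return np.array(r[0]),np.array(r[1]),r[2]
def big(m):
    l,k=ndimage.label(m); return l==1+np.argmax(ndimage.sum(m,l,range(1,k+1)))
if __name__=="__main__":
  for n in("top","side"):
    p=cv2.imread(f"pics/{n}2.png"); X=cloud(n,np.load(f"pics/{n}2.npy")); z=X[...,2]
    W=lambda a,b,c,d:(X[...,0]>a)&(X[...,0]<b)&(X[...,1]>c)&(X[...,1]<d)
    o=ortho(n,p,(.42,.57),(.14,.46),.015,2000)
    for c,(lo,hi) in COL.items():
        i,j=np.nonzero(big(hsvmask(o,lo,hi))); q=np.c_[.57-i/2000,.46-j/2000]; print(n,c,q.mean(0),*rect(q),len(q)/4)
    m=W(.5,.62,.2,.4)&(z>.03)&(z<.075)&(X[...,0]<.605+.1306*(X[...,1]-.3)); print('plane',*rect(X[m]),np.percentile(z[m],[5,25,50,75,95,100]))
    m=W(.33,.61,-.07,.08)&(z>.0075); print('rest',*rect(X[m]),X[m].mean(0),np.percentile(z[m],[5,50,95]))
    o=ortho(n,p,(.5,.6),(.2,.4),.049,2000) 
    m=cv2.cvtColor(o,cv2.COLOR_BGR2HSV); m=big(ndimage.binary_opening((m[...,1]<70)&(m[...,2]<140),iterations=3))
    i,j=np.nonzero(m); print('plane col',*rect(np.c_[.6-i/2000,.4-j/2000]))
E
python3 m.py
```

```text
top red [0.5176 0.3989] [0.5176 0.399 ] [0.0798 0.0599] 81.6070785522461 4635.75
top yellow [0.5032 0.2999] [0.5032 0.2999] [0.0824 0.0624] 81.86992645263672 5010.75
top blue [0.4894 0.201 ] [0.4896 0.2009] [0.0772 0.057 ] 81.86991882324219 4292.0
plane [0.5613 0.3063] [0.1333 0.0463] 81.42125701904297 [0.0444 0.0483 0.051  0.0577 0.0637 0.0681]
rest [ 0.4553 -0.0083] [0.254  0.1188] 1.6837546825408936 [ 0.4353 -0.008   0.4023] [0.0091 0.0155 1.1816]
plane col [0.5591 0.2944] [0.1458 0.0457] 81.30723571777344
side red [0.5166 0.3914] [0.5154 0.3962] [0.0803 0.06  ] 81.97272491455078 3747.75
side yellow [0.5011 0.2974] [0.5011 0.2974] [0.0798 0.0595] 81.86988830566406 4656.0
side blue [0.4869 0.1986] [0.4869 0.1986] [0.0789 0.0584] 81.86991119384766 4498.0
plane [0.5591 0.3061] [0.1351 0.0466] 80.4988021850586 [0.0372 0.0478 0.0493 0.056  0.0622 0.0641]
rest [0.4701 0.0063] [0.2209 0.0932] 1.2983022928237915 [0.4683 0.0097 0.0128] [0.0097 0.0123 0.0199]
plane col [0.5556 0.313 ] [0.1467 0.0547] 81.19322204589844
```

Run:
```python
from m import *
a=np.radians(-8.5); ex=np.array([np.cos(a),np.sin(a)]); ey=np.array([-np.sin(a),np.cos(a)]); c0=np.array([.56,.30])
for n in("top","side"):
    X=cloud(n,np.load(f"pics/{n}2.npy")); q=X.reshape(-1,3); q=q[~np.isnan(q).any(1)]
    u=(q[:,:2]-c0)@ex; v=(q[:,:2]-c0)@ey; z=q[:,2]
    k=(abs(u)<.04)&(abs(v)<.1)
    for t in(.022,.03,.04,.046):
        w=k&(z>t)&(z<.08); print(n,t,'across',np.percentile(u[w],[.5,99.5]),'along',np.percentile(v[w],[.3,99.7]))
    for lo in np.arange(-.08,.081,.01):
        w=k&(abs(u)<.015)&(abs(v-lo)<.005); print('%.2f:%.3f'%(lo,np.median(z[w])),end=' ')
    print()
p=cv2.imread("pics/top0.png");X=cloud("top",np.load("pics/top0.npy")); z=X[...,2]
m=(X[...,0]>.33)&(X[...,0]<.61)&(X[...,1]>-.07)&(X[...,1]<.08)&(z>.0075);print(*rect(X[m]))
m=big(m); print(*rect(X[m]),X[m].mean(0))
```

```text
top 0.022 across [-0.0227  0.0232] along [-0.0737  0.0734]
top 0.03 across [-0.0227  0.0232] along [-0.0601  0.071 ]
top 0.04 across [-0.0224  0.0232] along [-0.0601  0.0711]
top 0.046 across [-0.0222  0.0226] along [-0.0601  0.0703]
-0.08:0.014 -0.07:0.023 -0.06:0.025 -0.05:0.050 -0.04:0.055 -0.03:0.057 -0.02:0.057 -0.01:0.058 -0.00:0.060 0.01:0.063 0.02:0.053 0.03:0.049 0.04:0.049 0.05:0.048 0.06:0.048 0.07:0.046 0.08:0.017 
side 0.022 across [-0.025   0.0214] along [-0.0721  0.0747]
side 0.03 across [-0.025   0.0208] along [-0.0607  0.0729]
side 0.04 across [-0.0248  0.0208] along [-0.0607  0.0729]
side 0.046 across [-0.0244  0.0208] along [-0.0607  0.071 ]
-0.08:0.015 -0.07:0.023 -0.06:0.048 -0.05:0.050 -0.04:0.061 -0.03:0.056 -0.02:0.056 -0.01:0.058 -0.00:0.060 0.01:0.062 0.02:0.050 0.03:0.049 0.04:0.049 0.05:0.045 0.06:0.048 0.07:0.025 0.08:0.015 
[ 0.472  -0.0043] [0.1168 0.2204] 89.47308349609375
[0.4717 0.0066] [0.2199 0.0897] 1.706821322441101 [0.4704 0.0069 0.0183]
```

```bash
cat > c.py <<'E'
from m import *
pl=(.5593,.3002); rs=(.4709,.0064)
for k in(0,np.pi):
    print(kin.inverse_kinematics([*pl,.22],quat(np.radians(-8.6)+k)),kin.inverse_kinematics([*rs,.22],quat(np.radians(91.5)+k)))
E
python3 c.py
```

```text
[-1.0401  0.5706  0.6333  1.7651 -0.407   0.9401 -0.3879] [-0.4442  0.2592  0.3472  2.1308 -0.1256  0.7704  1.5796]
[-0.6085  0.4961  0.024   1.7343 -0.0144  0.9114  2.4129] [-1.0973  0.5913  1.2893  2.1615 -0.726   0.9385 -0.9231]
```

```bash
cat > c.py <<'E'
from m import *
pl=(.5593,.3002); rs=(.4709,.0064)
pick(*pl,np.radians(-8.6),.039,.066,80,.22)
env.movel([*rs,.22],.13,rot=quat(np.radians(91.5))); 
p,d=camera("side"); cv2.imwrite("pics/side3.png",p)
place(*rs,np.radians(91.5),.036,.066,.22)
env.movel([.53,-.15,.26],.25,rot=quat(YM))
for n in("side","top"):
    p,d=camera(n); cv2.imwrite(f"pics/{n}4.png",p); np.save(f"pics/{n}4.npy",d)
cv2.imwrite("pics/v4.png",cv2.resize(np.hstack([cv2.imread("pics/top4.png"),cv2.imread("pics/side4.png")]),(800,300)))
a=np.radians(1.5); ex=np.array([np.cos(a),np.sin(a)]); ey=np.array([-np.sin(a),np.cos(a)])
for n in("top","side"):
    q=cloud(n,np.load(f"pics/{n}4.npy")).reshape(-1,3); u=(q[:,:2]-rs)@ex; v=(q[:,:2]-rs)@ey; z=q[:,2]
    w=(abs(u)<.099)&(abs(v)<.06)&(z>.019)&(z<.07); print(n,'along',np.percentile(u[w],[.3,99.7]),'across',np.percentile(v[w],[.5,99.5]),np.percentile(z[w],[50,99]),*rect(q[w]))
E
python3 c.py
```

```text
grip 0.045144234913394136 83.28650951385498 t 33.6167
held 0.04488274108853081
placed True [-0.      0.      0.0009] [-1.2011 -0.7311  7.6267] t 38.75
top along [-0.0753  0.0723] across [-0.0223  0.0232] [0.047  0.0631] [0.4686 0.004 ] [0.0565 0.15  ] 89.30659484863281
side along [-0.0769  0.0714] across [-0.0218  0.0234] [0.0452 0.0609] [0.4681 0.0065] [0.1499 0.0486] 2.108842611312866
```

View pics/v4.png

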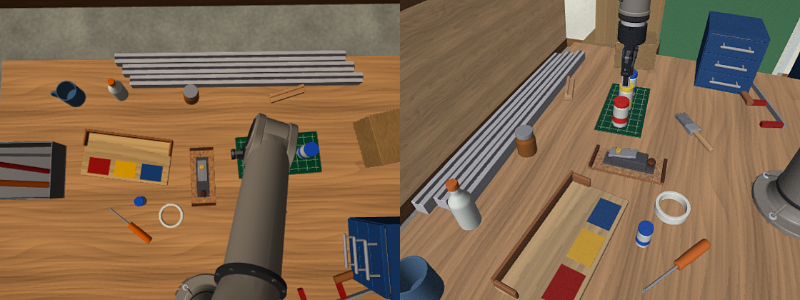

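The plane lies on its rest, about 2 mm from centre lengthwise, and the pots stand upright on the mat. I put the pots back now.

```bash
cat > d.py <<'E'
from m import *
YC=np.radians(81.87)
for o,t in ((.1,(.5165,.398)),(0,(.5022,.2988)),(-.1,(.4882,.1998))):
    pick(*(MAT+o*MY),YM,.068,.08,40,.26); place(*t,YC,.08,.08,.26)
env.movel([.53,-.25,.3],.3,rot=quat(YM))
for n in("side","top"):
    p,d=camera(n); cv2.imwrite(f"pics/{n}5.png",p); np.save(f"pics/{n}5.npy",d)
    X=cloud(n,d); z=X[...,2]
    for c,(lo,hi) in COL.items():
        l=big(hsvmask(p,lo,hi)&(X[...,0]>.3)&(X[...,0]<.7)&(X[...,1]>.1)&(X[...,1]<.6)&(z>.1065)&(z<.116)); print(n,c,l.sum(),cv2.minEnclosingCircle(X[l][:,:2].astype(np.float32)),np.median(z[l]))
cv2.imwrite("pics/v5.png",cv2.resize(np.hstack([cv2.imread("pics/top5.png"),cv2.imread("pics/side5.png")]),(800,300)))
print(env.get_state()['time'])
E
python3 d.py
```

```text
grip 0.051104794497906635 41.084718473721296 t 43.0417
held 0.05148704032196056
placed True [-0.0001  0.0002  0.0007] [-0.6541  0.3244  5.2834] t 47.4917
grip 0.051291317512850834 41.304597726557404 t 52.9667
held 0.05092887882617028
placed True [-0.0001  0.0002  0.0007] [-1.0314  0.207   5.919 ] t 57.4167
grip 0.050734625128942314 42.35564510570839 t 62.8917
held 0.05119626156562573
placed True [-0.0001  0.0002  0.0006] [-0.8111  1.3069  4.9233] t 67.3583
side red 1151 ((0.5145323276519775, 0.3975276052951813), 0.026284078136086464) 0.11026191237616574
side yellow 811 ((0.49940231442451477, 0.29900604486465454), 0.026095964014530182) 0.11009737119681508
side blue 624 ((0.48631930351257324, 0.20022855699062347), 0.02601977251470089) 0.11048318351728893
top red 323 ((0.5164185762405396, 0.39767375588417053), 0.02624768391251564) 0.1105321030616078
top yellow 323 ((0.501642107963562, 0.29945722222328186), 0.02572491019964218) 0.11047084492825439
top blue 322 ((0.4878526031970978, 0.19974017143249512), 0.025774069130420685) 0.1106093890674473
70.425
```

View pics/v5.png

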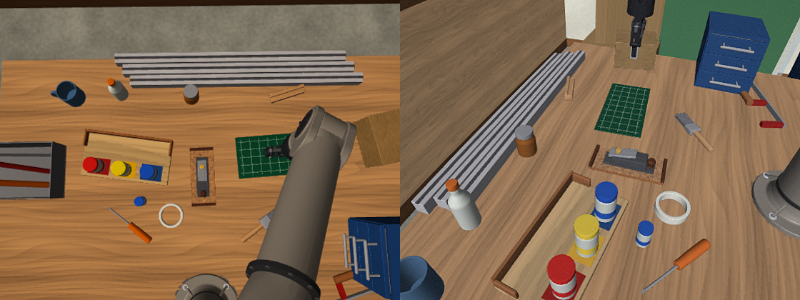

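The three pots stand upright on their own pads, within about 2 mm of centre in either view. The plane is on its rest, the jar is still standing and the arm is clear.

```bash
python3 -c "
from cell import env,job
env.dwell(.5); print(job.job_done())"
```

```text
the job is handed in; nothing more can be done
None
```

The job is done and handed in at about 71 s: the plane lies sole down in its rest, about 2 mm from centre lengthwise, all three pots are upright within about 2 mm of the centres of their own pads, and no pot or the jar was tipped.

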